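Clear the sine plate and locate the taper gauge on it

ROBOT

A 6-joint arm with a two-finger parallel gripper is mounted at the origin on the work surface. World frame = base frame: x ahead of the robot, y to its left, z up, the work surface at z = 0. Lengths are in m, angles in rad, forces in N, time in s.
With the tool pointing down it reaches from about 0.3 to 0.775 m from the base axis. Payload 14.6 kg.
Tool frame: the origin (TCP) lies midway between the tips of the shut fingers; the grasp point (between the pads) lies 19 mm behind it (tcp_to_grasp is the distance from the TCP to the grasp point, in m); z points along the fingers, y is the line along which they close (so a half turn about z gives the same grasp; the last joint's range is limited). The gripper opens to 94 mm and grips with 3 to 60 N. Pads are 16 mm wide; open, the fingers measure 119 mm over their backs; the gripper's body (75 mm by 177 mm) begins 78 mm behind the grasp point.
Start: joints at [-1.249, 0.3, 1.521, -0, 1.321, -0.067], TCP at [0.208, -0.509, 0.205] pointing down, gripper open.
Joint ranges: [-3.03, 3.03], [-0.79, 2.21], [0.23, 2.52], [-1.04, 4.18], [0, 3.07], [-2.55, 2.55]. Speed limits (rad/s): [2.22, 2.22, 2.57, 3.14, 3.14, 3.14].

INTERFACE

Orientations are given as [roll, pitch, yaw] about the fixed x, y, z axes, in that order (R = Rz(yaw) Ry(pitch) Rx(roll)).
In Python, from station import * gives the robot as it stands.
- The arm moves only by the tool send_rows, never from a script. Its argument "motion" is a list of rows, each a list of 3 entries, a list of its own where there are three numbers: the shift along the tool's x, y, z in units of 0.03 m (1.0 is 0.03 m), then the turn, a rotation vector about the tool's x, y, z in units of 0.12 rad (1.0 is 0.12 rad), then the opening, from -1 (shut) to 1 (fully open). In form: [[[x, y, z], [rx, ry, rz], grip], ...]. A call has 1 to 12 rows; each row shifts and turns the commanded pose from where the row before left it, along the tool's axes as they then stand; what a row does not reach is not made up. A row lasts 1/10 s, in which the tool goes at most 50 mm and 8.59 degrees, less where a joint would pass 70% of its speed; a pose out of reach is approached as far as the arm can. A call with a number of a shift or a turn outside -1 to 1 is refused whole. A call with a gripper value outside its range is refused whole. The fingers move at their own pace and stop on an object; "squeeze" is the grip in N (left out, the last holds). Time passes only in rows, so rows that do not move let the fingers close. It gives the time, the measured TCP pose, the force, the opening and the grip force at its end, in the units of the state.
- get_obs(): the state, without advancing time (a new reading comes with each control period).
- camera(name): name is "side" or "top" or "wrist"; returns a dict with "pixels" (384x512x3 uint8, red, green, blue), "depth" (384x512 float32, m along the optical axis (not along the pixel's ray), 0 where there is no reading), "fx", "fy", "cx", "cy" (pixels), "rvec" (rotation vector, rad) and "tvec" (3), from world to camera coordinates, as OpenCV has them. Camera axes: x right, y down, z forward; pixel columns grow to the right and rows downward; lengths in m; the calibration is good to about 2 mm. The wrist camera is an equidistant fisheye: a pixel r from the principal point sees the ray r / f radians off the axis. A picture is of the moment at which its call begins.
- hand_in(): hands the job in; it is judged then, once.
The state is a dict: "time_s": time; "qpos": joint angles; "joint_vel": joint speeds; "tau": joint torques, N m; "ee_pos": TCP position; "eef_rot": TCP orientation; "force": force on the tool from outside, world axes, zero at the start; "moment": the same for the moment, N m; "grip_width": finger opening in m; "grip_force": force on a finger pad.
Only numpy, scipy, OpenCV 4.12 (cv2) and the standard library are available. Lean on these libraries where they do the work, as an engineer would, in place of code of your own. Each camera call takes 0.05 s, during which the arm holds its last target. There are 200 camera calls.

TASK

Take the piece of packing wood off the sloping sine plate and drop it into the green tub. Then lay the blue taper gauge flat on the slope, thick end downhill, seat it with a firm push of about 10 N into the corner so that it bears on the yellow end stop and the red side fence at the same time for half a second, and leave it there, flat and touching both. Do not slam or force the gauge, and do not disturb the cup, the glue bottle or the screwdriver.

Things in the scene. Friction and masses are not known exactly. Their poses are not given: they have to be found in the camera images.
- sine_plate: Fixed dark steel plate on a grey base (190 x 86 mm), top sloping 0.30 rad (17 degrees). Its frame is tilted with it: x points uphill, y across, z out of the top face (z = 0). Origin: the point of the top face, 66 mm above the desk, where the centre of the gauge's underside lies when home. Free top face: x -55 to 92, y -18 to 44 mm.
- stop: Yellow end stop, fixed to the plate. Origin: foot of its uphill face, at plate frame (-55, 0, 0) mm. The stop crosses the downhill end, 14 mm high, 12 mm thick, y -32 to 44 mm. Axes as the plate.
- fence: Red side fence, fixed to the plate. Origin: foot of its inner face, at plate frame (0, -18, 0) mm. The fence runs along x -50 to 90 mm, 8 mm high, 10 mm thick (y -28 to -18 mm). Axes as the plate.
- gauge: Loose blue aluminium taper gauge (a wedge), about 0.5 kg, 110 mm long (x) by 36 mm wide (y), 64 mm high at the thick end (x = -55 mm) and 30 mm high at the thin end (x = +55 mm), top sloping evenly between, sides upright. Starts flat on the desk. Origin: centre of the underside, z up. Home on the plate its axes coincide with those of the sine plate.
- gauge_thick (a point): Middle of the lower edge of the gauge's thick end, gauge frame (-55, 0, 0) mm.
- gauge_thin (a point): Middle of the lower edge of the gauge's thin end, gauge frame (55, 0, 0) mm.
- chunk: Loose block of pale packing wood, 60 mm (x) by 30 (y) by 30 mm (z), about 30 g, lying on the sloping plate where the gauge must go. Origin: centre of its underside; z out of the plate.
- tub: Fixed open green waste tub, 130 x 130 mm outside, 60 mm high, walls 5 mm. Origin: centre of its underside, on the desk.
- cup: Bystander: white cup, 72 mm across, 85 mm high, standing. Origin: centre of its foot.
- glue: Bystander: white glue bottle with a red cap, 44 mm across, 110 mm high, standing. Origin: centre of its foot.
- driver: Bystander: screwdriver with an orange handle, 180 mm long along its x, lying on the desk. Origin: on the desk below its middle.
Mind the look-alikes: they are no part of the job. Of the things like the gauge, leave any that is pink; of the rest the larger one is meant.

How it is judged:
On the way, in this order (a step that is already met when the one before it is completed fails the run):
1. the packing wood is in the tub (x of chunk in the frame of tub between -0.065 and 0.065 m and y of chunk in the frame of tub between -0.065 and 0.065 m and z of chunk in the frame of tub below 0.055 m), for 0.2 s.
2. the gauge, at the plate, is pressed against the yellow stop and the red fence at the same time, with over 3 N on each (contact force between gauge and stop above 3 N and contact force between gauge and fence above 3 N and x of gauge_thick in the frame of sine_plate below -0.05 m and z of gauge in the frame of sine_plate below 0.005 m), for 0.2 s.
At the end, for the whole second after the job is handed in: The packing wood lies in the tub. The gauge lies on the sloping plate, thick end at the yellow stop: both ends of its underside within 1.5 mm of home along and across the slope (so touching stop and fence) and within 1.5 mm of the plate's face, not rocked by more than 0.04 rad, at rest and released (all of step 1 and x of gauge_thick in the frame of sine_plate between -0.0565 and -0.0535 m and y of gauge_thick in the frame of sine_plate between -0.0015 and 0.0015 m and z of gauge_thick in the frame of sine_plate between -0.0015 and 0.0015 m and x of gauge_thin in the frame of sine_plate between 0.0535 and 0.0565 m and y of gauge_thin in the frame of sine_plate between -0.0015 and 0.0015 m and z of gauge_thin in the frame of sine_plate between -0.0015 and 0.0015 m and angle between the z axis of gauge and the z axis of sine_plate, either way round below 0.04 rad and linear speed of each of gauge, chunk below 0.01 m/s).
It fails at once if the cup is moved by more than 30 mm (distance of cup from where it was at the start of the episode above 0.03 m).
It fails at once if the glue bottle is moved by more than 30 mm (distance of glue from where it was at the start of the episode above 0.03 m).
It fails at once if the screwdriver is moved by more than 30 mm (distance of driver from where it was at the start of the episode above 0.03 m).
It fails at once if the gauge is slammed or pressed onto the sine plate with more than 90 N (contact force between gauge and sine_plate above 90 N).
It also fails if it takes over 72 s, if anything falls off the work surface, if the arm or the gripper's body presses on something with over 40 N, if the wrist force passes 120 N, or if a joint passes its speed limit or range.

## Working session

There is one attempt and no reset: what is moved stays moved. The work goes in short steps, Python scripts to look and compute and a tool call to move; the robot and the scene stay as the last step left them, time stands still between calls to the robot, and variables do not carry over. Pictures are saved under pics/ and viewed, at most 10 in all, crops included, and the job is handed in when it is done.

Besides the shell and the picture viewer there is one more tool, called after "Call:" by a JSON object that holds its "op" and its "data", one argument or row to a line. send_rows: Moves the arm, as the interface text tells. Its arguments: {"type":"object","properties":{"motion":{"type":"array"},"squeeze":{"type":"number"}},"required":["motion"]}

```bash
mkdir -p pics; ls; python3 - <<'E'
from station import *
import cv2,numpy as np,pickle
o=get_obs();print(o)
d={n:camera(n) for n in("side","top","wrist")}
pickle.dump(d,open("c0.pkl","wb"))
for n in d: cv2.imwrite(f"pics/{n}0.png",d[n]["pixels"][:,:,::-1]);c=d[n];print(n,c["fx"],c["cx"],c["cy"],c["rvec"],c["tvec"])
cv2.imwrite("pics/a0.png",cv2.resize(np.hstack([d["side"]["pixels"],d["top"]["pixels"]])[:,:,::-1],(800,300)))
E
```

```text
pics
{'time_s': 0.0, 'qpos': array([-1.24860255e+00,  3.00491520e-01,  1.52161286e+00,  9.61794398e-08,
        1.32069826e+00, -6.66220725e-02]), 'joint_vel': array([ 0.00102443,  0.00031546, -0.000184  ,  0.00048335,  0.00142689,
        0.00094132]), 'tau': array([ 1.36006215e-04, -5.31807232e+01, -3.52738881e+01,  7.08444114e-02,
        2.44263920e-02, -1.16541482e-04]), 'ee_pos': array([ 0.20839947, -0.50869018,  0.20486169]), 'eef_rot': array([-3.14038536e+00, -8.06451132e-05,  3.88815781e-01]), 'force': array([-0.54923665,  0.09070758,  0.26890925]), 'moment': array([0.01461603, 0.02033148, 0.00487384]), 'grip_force': 0.0, 'grip_width': 0.09360770672039938}
side 369.4223595862188 262.06327359161537 189.01552334405326 [ 2.27030854 -0.18481694  0.09994128] [-0.54023569  0.08996808  0.82720864]
top 411.6034114289739 258.04188973043523 190.08115777788862 [ 2.14378032 -2.20576089  0.13642203] [-0.00591451  0.57513743  0.88611177]
wrist 297.3186396354542 255.1829103653634 196.68485406370715 [-2.41432237  1.62109187  0.22402937] [-0.5487056  -0.02777891  0.39204355]
```

View pics/top0.png

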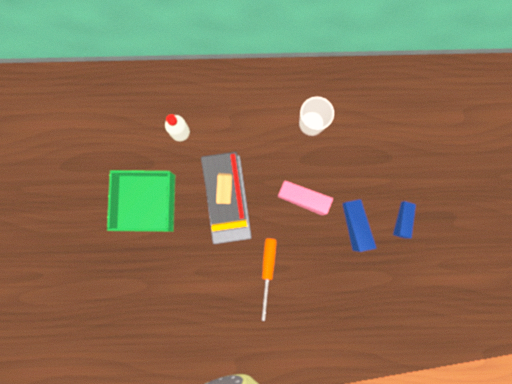

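View pics/side0.png

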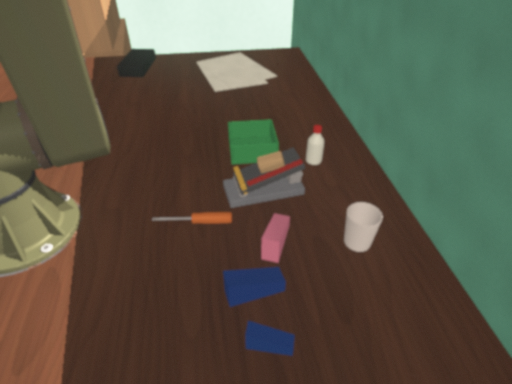

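The meant gauge is the larger blue one, at top (359,226) and side (254,285). The others are a smaller blue one at top (404,220) and a pink one at top (306,197), which must be left. The tub is at (142,201), the plate at (225,195), and the chunk at (224,188).

```bash
cat > h.py <<'E'
import cv2,numpy as np,pickle
def cloud(c):
    """world point per pixel from depth"""
    v,u=np.mgrid[:384,:512].astype(float)
    z=c["depth"].astype(float)
    P=np.dstack([(u-c["cx"])/c["fx"],(v-c["cy"])/c["fy"],np.ones_like(u)])*z[...,None]
    R=cv2.Rodrigues(np.array(c["rvec"],float))[0]
    return (P-np.array(c["tvec"]))@R
def fish(c):
    v,u=np.mgrid[:384,:512].astype(float)
    x=(u-c["cx"])/c["fx"];y=(v-c["cy"])/c["fy"];r=np.hypot(x,y)+1e-9
    k=np.tan(np.minimum(r,1.4))/r;z=c["depth"].astype(float)
    P=np.dstack([x*k,y*k,np.ones_like(u)])*z[...,None]
    R=cv2.Rodrigues(np.array(c["rvec"],float))[0]
    return (P-np.array(c["tvec"]))@R
H={"blue":((105,120,60),(125,255,255)),"pink":((160,60,120),(178,200,255)),"green":((55,150,50),(75,255,255)),
"yellow":((24,150,130),(34,255,255)),"wood":((12,60,170),(24,170,255)),"red":((0,200,110),(5,255,255)),"red2":((174,180,100),(180,255,255)),"orange":((6,190,170),(14,255,255)),"grey":((0,0,40),(180,50,190))}
def blobs(c,name,amin=40):
    h=cv2.cvtColor(c["pixels"],cv2.COLOR_RGB2HSV)
    m=cv2.inRange(h,*map(np.array,H[name]))
    n,l,s,ce=cv2.connectedComponentsWithStats(m)
    return [(l==i,s[i],ce[i]) for i in range(1,n) if s[i][4]>=amin]
E
python3 - <<'E'
from h import *
np.set_printoptions(precision=3,suppress=True)
d=pickle.load(open("c0.pkl","rb"))
for n in("top","side"):
    c=d[n];W=cloud(c)
    print(n,"depth0",(c["depth"]==0).mean(),"desk z",W[300,150] if n=="top" else W[300,120])
    for k in H:
        for m,s,ce in blobs(c,k):
            p=W[m&(c["depth"]>0)]
            if len(p)<20: continue
            print(k,s[:5],ce,"med",np.median(p,0),"lo",np.percentile(p,2,0),"hi",np.percentile(p,98,0))
t=d["top"]["pixels"][90:290,90:430,::-1]; s=d["side"]["pixels"][110:370,140:420,::-1]
a=cv2.resize(t,(800,471),interpolation=cv2.INTER_CUBIC); cv2.imwrite("pics/crop1.png",a)
E
```

```text
top depth0 0.0038401285807291665 desk z [0.338 0.225 0.001]
blue [ 343  200   33   51 1018] [358.164 226.306] med [ 0.487 -0.237  0.044] lo [ 0.439 -0.263  0.007] hi [ 0.542 -0.218  0.063]
blue [394 202  21  36 538] [404.775 220.201] med [ 0.497 -0.347  0.03 ] lo [ 0.464 -0.369  0.003] hi [ 0.537 -0.33   0.046]
pink [ 278  181   55   34 1007] [305.359 197.736] med [ 0.554 -0.126  0.044] lo [ 0.521 -0.175 -0.   ] hi [ 0.589 -0.073  0.063]
green [ 108  171   66   60 3809] [140.739 200.69 ] med [0.56  0.244 0.006] lo [0.496 0.169 0.002] hi [0.618 0.297 0.061]
yellow [212 221  35  10 188] [228.548 225.335] med [0.498 0.044 0.061] lo [0.49  0.008 0.054] hi [0.506 0.078 0.065]
wood [216 173  17  32 407] [224.192 187.894] med [0.574 0.048 0.1  ] lo [0.543 0.034 0.066] hi [0.607 0.068 0.11 ]
wood [ 355  355  157   29 2286] [456.712 373.934] med [ 0.154 -0.465 -0.   ] lo [ 0.136 -0.571 -0.004] hi [ 0.186 -0.261  0.003]
red [166 115  10   9  60] [171.    119.017] med [0.719 0.155 0.11 ] lo [0.71  0.147 0.106] hi [0.728 0.163 0.113]
red [232 155  11  63 144] [236.868 185.806] med [0.581 0.023 0
[... 2081 characters left out ...]
0.289 171.482] med [0.528 0.061 0.055] lo [0.509 0.038 0.001] hi [0.547 0.151 0.061]
grey [ 223  165   82   43 1788] [265.872 188.632] med [0.566 0.017 0.02 ] lo [ 0.466 -0.003  0.   ] hi [0.651 0.073 0.08 ]
grey [  0 172  35  33 248] [ 18.117 190.407] med [ 0.063 -0.043  0.14 ] lo [ 0.037 -0.067  0.133] hi [0.077 0.008 0.144]
grey [344 202  39  50 902] [360.935 226.799] med [ 0.721 -0.163  0.055] lo [ 0.7   -0.187 -0.002] hi [ 0.775 -0.039  0.085]
grey [152 217  38   4 124] [169.815 218.25 ] med [ 0.328 -0.03   0.013] lo [ 0.292 -0.039 -0.003] hi [ 0.371 -0.006  0.016]
grey [  0 269  24   7  51] [ 10.745 272.549] med [ 0.017 -0.123 -0.   ] lo [-0.    -0.128 -0.002] hi [ 0.039 -0.119  0.003]
```

View pics/crop1.png

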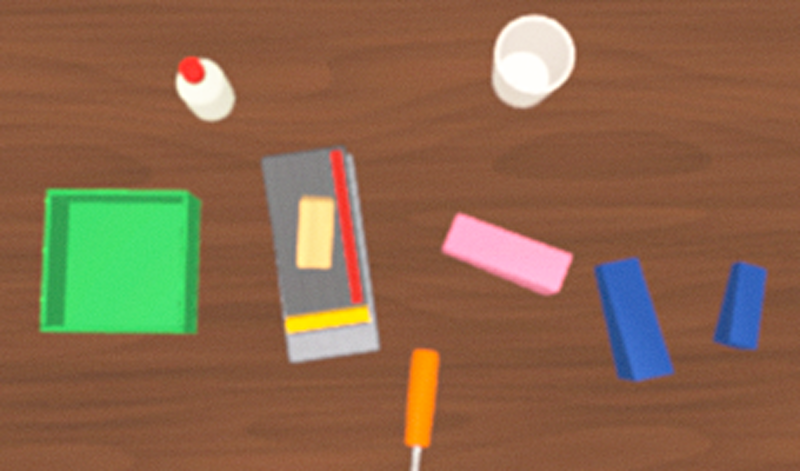

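The crop confirms it: the large blue wedge is at crop (632,320) and the smaller one at (735,305). Next I fit the frames.

```bash
cat > fit.py <<'E'
from h import *
np.set_printoptions(precision=4,suppress=True)
d=pickle.load(open("c0.pkl","rb"))
def pts(n,k,u0,u1,v0,v1,er=1):
    c=d[n];W=cloud(c);h=cv2.cvtColor(c["pixels"],cv2.COLOR_RGB2HSV)
    m=cv2.inRange(h,*map(np.array,H[k]));m=cv2.erode(m,np.ones((2*er+1,)*2,np.uint8)) if er else m
    b=np.zeros_like(m);b[v0:v1,u0:u1]=1
    return W[(m>0)&(b>0)&(c["depth"]>0)]
def plane(p):
    for _ in range(6):
        c=p.mean(0);n=np.linalg.svd(p-c,full_matrices=False)[2][2];n*=np.sign(n[2])
        r=(p-c)@n;q=p[abs(r)<max(2*r.std(),.002)]
        if len(q)==len(p):break
        p=q
    return c,n,r.std(),p
def rect(xy):
    r=cv2.minAreaRect((xy*1000).astype(np.float32));return r
E
cat > m1.py <<'E'
from fit import *
# plate face
p=pts("top","grey",200,236,155,222,2)
c,n,s,p=plane(p);print("plate plane",c,n,s,len(p),"slope",np.arccos(n[2]))
# fence direction
red=np.vstack([pts("top","red",228,246,150,222,0)])
rc=red.mean(0);dv=np.linalg.svd(red-rc,full_matrices=False)[2][0];dv*=np.sign(dv[0]);print("red c",rc,"dir",dv,"h over plate",((red-c)@n).mean(), "ext",np.ptp((red-rc)@dv))
x=dv-n*(dv@n);x/=np.linalg.norm(x)
hx=np.array([-n[0],-n[1],0]);print("yaw fence",np.arctan2(x[1],x[0]),"yaw from normal",np.arctan2(hx[1],hx[0]))
y=np.cross(n,x)
for nm in("top","side"):
  for k,b in(("yellow",(205,255,215,240)if nm=="top" else(230,250,160,205)),("red",(228,246,150,222)if nm=="top" else(240,305,150,195)),("red2",(240,305,150,195)),("wood",(212,236,168,208)if nm=="top" else(250,290,150,180)),("grey",(200,236,155,222)if nm=="top" else (240,305,145,190))):
    q=pts(nm,k,*b,0)
    if len(q)<15: continue
    w=q-c;l=np.c_[w@x,w@y,w@n];print(nm,k,len(q),"lo",np.percentile(l,3,0),"hi",np.percentile(l,97,0),"med",np.median(l,0))
# chunk
q=pts("top","wood",212,236,168,208,0);w=q-c;l=np.c_[w@x,w@y,w@n];t=l[l[:,2]>.022];print("chunk rect plate",rect(t[:,:2]),len(t),np.median(t[:,2]))
print("c,x,y,n",c,x,y,n)
# gauge
for nm,b in(("top",(340,380,195,255)),("side",(220,290,262,310))):
    q=pts(nm,"blue",*b,0)
    if nm=="top":
        cc,nn,ss,t=plane(q);print("gauge top plane",cc,nn,ss,len(t),"slope",np.arccos(nn[2]),"thick dir yaw",np.arctan2(nn[1],nn[0])+np.pi)
    print(nm,rect(q[:,:2]),"all z",np.percentile(q[:,2],[1,99]), "top rect",rect(t[:,:2]))
q=pts("top","green",100,180,165,235,0);print("tub",rect(q[:,:2]),np.percentile(q[:,2],[1,99]))
E
python3 m1.py
```

```text
plate plane [0.5792 0.0652 0.0729] [-0.2934 -0.0383  0.9552] 0.0011075416005392066 730 slope 0.30041305644191035
red c [0.5797 0.023  0.08  ] dir [0.9505 0.1099 0.2905] h over plate 0.008343963785912095 ext 0.13406547160667087
yaw fence 0.11504282185993935 yaw from normal 0.12994625756234054
top yellow 188 lo [-0.0886 -0.0471  0.0058] hi [-0.0791  0.0217  0.0168] med [-0.0831 -0.0115  0.0138]
top red 143 lo [-0.0663 -0.0442  0.0054] hi [ 0.0597 -0.0395  0.0114] med [-0.0008 -0.0419  0.0083]
top wood 407 lo [-0.0302 -0.0317 -0.001 ] hi [0.0281 0.0036 0.0324] med [ 0.0011 -0.016   0.0296]
top grey 1350 lo [-0.0727 -0.0328 -0.0143] hi [0.065  0.0243 0.0028] med [ 0.0022  0.0027 -0.0001]
side wood 115 lo [-0.0251 -0.0341  0.0221] hi [ 0.0198 -0.0154  0.0301] med [-0.0035 -0.0265  0.0273]
side grey 1099 lo [-0.0693 -0.0535 -0.0692] hi [ 0.0626  0.0187 -0.0003] med [ 0.0134 -0.0321 -0.0108]
chunk rect plate ((-1.761129379272461, -15.155508041381836), (29.846384048461914, 59.387264251708984), 78.5510482788086) 340 0.029964616483009774
c,x,y,n [0.5792 0.0652 0.0729] [0.9489 0.1096 0.2959] [-0.1161  0.9932  0.0042] [-0.2934 -0.0383  0.9552]
gauge top plane [ 0.49   -0.2415  0.0467] [0.2926 0.0655 0.954 ] 0.0014221766556540753 767 slope 0.30457008015690856 thick dir yaw 3.361953578720443
top ((491.5534362792969, -241.4438934326172), (108.03839111328125, 35.661590576171875), 9.250978469848633) all z [0.005  0.0633] top rect ((491.5397033691406, -241.739501953125), (108.12772369384766, 35.23664474487305), 9.675877571105957)
side ((491.8153381347656, -243.51931762695312), (107.83353424072266, 37.95527648925781), 9.64352798461914) all z [0.0046 0.0624] top rect ((491.5397033691406, -241.739501953125), (108.12772369384766, 35.23664474487305), 9.675877571105957)
tub ((556.9711303710938, 234.01235961914062), (131.01254272460938, 127.37773895263672), 88.22372436523438) [0.0011 0.0616]
```

```bash
cat > plan.py <<'E'
import numpy as np
from scipy.spatial.transform import Rotation as Ro
from station import *
np.set_printoptions(precision=3,suppress=True)
YAW=0.119;SL=0.30
P=Ro.from_euler("ZY",[YAW,-SL]).as_matrix()      # plate axes (x uphill)
c=np.array([.5792,.0652,.0729]); O=c+P@[-.0232,-.0188,0]
FL=np.diag([1,-1,-1.])                            # tool: x along x, z = -n
def plate(p,yaw=0): return O+P@np.array(p), P@Ro.from_euler("z",yaw).as_matrix()@FL
def desk(p,yaw): return np.array(p), Ro.from_euler("z",yaw).as_matrix()@FL
def rel(p0,R0,p,R):
    """turn first, then shift: totals in units"""
    t=Ro.from_matrix(R0.T@R).as_rotvec()/.12; s=R.T@(p-p0)/.03
    print("turn",t,"shift",s,"rows",int(np.ceil(abs(t).max())),int(np.ceil(abs(s).max())))
def now():
    o=get_obs();return o["ee_pos"],Ro.from_euler("xyz",o["eef_rot"]).as_matrix()
def path(*T):
    p0,R0=now()
    for p,R in T: print(p,end=" ");rel(p0,R0,p,R);p0,R0=p,R
def inplate():
    p,R=now();print("plate-frame tcp mm",1000*P.T@(p-O),"Rerr",Ro.from_matrix(P.T@R@FL).as_rotvec())
E
python3 - <<'E'
from plan import *
print(O)
path(plate([.0214,.0036,.10],-.2),plate([.0214,.0036,.012],-.2))
E
```

```text
[0.559 0.044 0.066]
[0.55  0.046 0.168] turn [-0.095  2.523  3.885] shift [  8.9   -19.174   5.172] rows 4 20
[0.576 0.049 0.084] turn [0. 0. 0.] shift [-0.     0.     2.933] rows 0 3
```

Call:
{"op": "send_rows", "data": {
  "motion": [
    [[0, 0, 0], [-0.024, 0.63, 0.97], 1],
    [[0, 0, 0], [-0.024, 0.63, 0.97], 1],
    [[0, 0, 0], [-0.024, 0.63, 0.97], 1],
    [[0, 0, 0], [-0.024, 0.63, 0.97], 1],
    [[0.445, -0.96, 0.26], [0, 0, 0], 1],
    [[0.445, -0.96, 0.26], [0, 0, 0], 1],
    [[0.445, -0.96, 0.26], [0, 0, 0], 1],
    [[0.445, -0.96, 0.26], [0, 0, 0], 1],
    [[0.445, -0.96, 0.26], [0, 0, 0], 1],
    [[0.445, -0.96, 0.26], [0, 0, 0], 1],
    [[0.445, -0.96, 0.26], [0, 0, 0], 1],
    [[0.445, -0.96, 0.26], [0, 0, 0], 1]
  ],
  "squeeze": 15
}}

```text
time_s: 1.35
ee_pos: [0.3455, -0.2853, 0.1899]
eef_rot: [-3.081, -0.294, -0.09]
force: [1.0, -0.2, -0.1]
grip_width: 0.0936
grip_force: 0.0
```

Call:
{"op": "send_rows", "data": {
  "motion": [
    [[0.445, -0.96, 0.26], [0, 0, 0], 1],
    [[0.445, -0.96, 0.26], [0, 0, 0], 1],
    [[0.445, -0.96, 0.26], [0, 0, 0], 1],
    [[0.445, -0.96, 0.26], [0, 0, 0], 1],
    [[0.445, -0.96, 0.26], [0, 0, 0], 1],
    [[0.445, -0.96, 0.26], [0, 0, 0], 1],
    [[0.445, -0.96, 0.26], [0, 0, 0], 1],
    [[0.445, -0.96, 0.26], [0, 0, 0], 1],
    [[0.445, -0.96, 0.26], [0, 0, 0], 1],
    [[0.445, -0.96, 0.26], [0, 0, 0], 1],
    [[0.445, -0.96, 0.26], [0, 0, 0], 1],
    [[0, 0, 0], [0, 0, 0], 1]
  ]
}}

```text
time_s: 2.55
ee_pos: [0.5338, 0.0219, 0.1683]
eef_rot: [-3.081, -0.293, -0.086]
force: [0.5, -0.6, -0.1]
grip_width: 0.0937
grip_force: 0.0
```

```bash
python3 - <<'E'
from plan import *
from h import *
path(plate([.0214,.0036,.012],-.2))
w=camera("wrist");pickle.dump(w,open("w1.pkl","wb"));cv2.imwrite("pics/w1.png",w["pixels"][:,:,::-1])
p,R=now()
cv=Ro.from_rotvec(w["rvec"]).as_matrix();print("cam pos in tool",R.T@(-cv.T@w["tvec"]-p))
W=fish(w)
for m,s,ce in blobs(w,"wood",60):
    q=W[m&(w["depth"]>0)];l=1000*(q-O)@P;l=l[l[:,2]>24]
    if len(l)>50: print(s,ce,len(l),np.median(l[:,2]),cv2.minAreaRect(l[:,:2].astype(np.float32)))
for k in("yellow","red"):
  for m,s,ce in blobs(w,k,80):
    l=1000*(W[m&(w["depth"]>0)]-O)@P;print(k,ce,np.percentile(l,3,0),np.percentile(l,97,0))
E
```

```text
[0.576 0.049 0.084] turn [-0.002  0.007  0.029] shift [ 0.44  -0.85   3.134] rows 1 4
cam pos in tool [ 0.079 -0.002 -0.179]
[ 208  152   35   68 2279] [225.616 185.187] 2161 29.59978994400322 ((22.31987953186035, 5.495842933654785), (30.300662994384766, 60.25693893432617), 78.09674072265625)
[ 88 282  22  46 442] [ 96.242 304.321] 441 221.16080033911578 ((37.231231689453125, 23.851604461669922), (2.972407817840576, 15.066378593444824), 77.75065612792969)
[401 282  23  46 444] [414.099 304.106] 442 221.01657148878647 ((18.325040817260742, -70.19142150878906), (2.5651440620422363, 14.40317440032959), 81.58820343017578)
[ 233  327  240   40 1990] [357.054 352.497] 1978 230.75108618320667 ((15.385767936706543, -53.59221267700195), (76.26634979248047, 3.8095812797546387), 78.223876953125)
yellow [243.787 260.965] [-65.187 -27.662  12.41 ] [-54.358  42.271  14.922]
red [121.352  57.463] [165.758  82.313 -18.697] [186.018 100.941  -6.167]
red [254.486 173.938] [-42.375 -25.821   6.448] [ 85.784 -18.25    9.097]
```

View pics/w1.png

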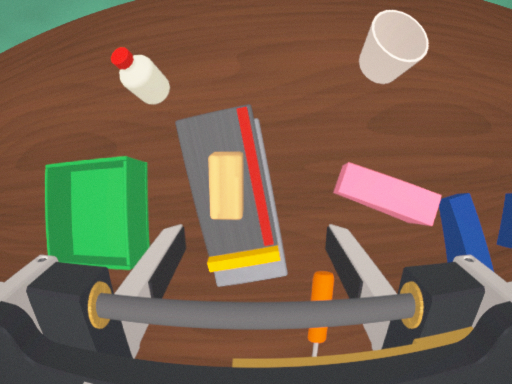

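The wrist view shows the chunk at (225,185) beside the red fence, and it agrees within 2 mm. The tub is at (98,215) on the left.

Call:
{"op": "send_rows", "data": {
  "motion": [
    [[0.45, -0.88, 0.2], [0, 0, 0], 1],
    [[0, 0, 0.75], [0, 0, 0], 1],
    [[0, 0, 0.75], [0, 0, 0], 1],
    [[0, 0, 0.75], [0, 0, 0], 1],
    [[0, 0, 0.68], [0, 0, 0], 1],
    [[0, 0, 0], [0, 0, 0], -1],
    [[0, 0, 0], [0, 0, 0], -1],
    [[0, 0, 0], [0, 0, 0], -1],
    [[0, 0, 0], [0, 0, 0], -1],
    [[0, 0, 0], [0, 0, 0], -1],
    [[0, 0, 0], [0, 0, 0], -1],
    [[0, 0, 0], [0, 0, 0], -1]
  ],
  "squeeze": 12
}}

```text
time_s: 3.8
ee_pos: [0.5753, 0.0477, 0.0848]
eef_rot: [-3.081, -0.294, -0.089]
force: [-1.0, -0.1, 0.3]
grip_width: 0.0413
grip_force: 0.0
```

```bash
python3 - <<'E'
from plan import *
inplate();o=get_obs();print(o["grip_width"],o["grip_force"],o["force"])
p,R=now()
path((p-R@[0,0,.13],R),(np.array([.557,.234,.13]),R),(np.array([.557,.234,.075]),R))
E
```

```text
plate-frame tcp mm [21.036  1.908 13.147] Rerr [-0.001 -0.    -0.199]
0.04133843749993609 0.0 [-0.958 -0.061  0.343]
[0.537 0.043 0.209] turn [0. 0. 0.] shift [ 0.     0.    -4.333] rows 0 5
[0.557 0.234 0.13 ] turn [0. 0. 0.] shift [-0.674 -6.226  2.928] rows 0 7
[0.557 0.234 0.075] turn [0. 0. 0.] shift [-0.532  0.106  1.751] rows 0 2
```

Call:
{"op": "send_rows", "data": {
  "motion": [
    [[0, -0.08, 0], [0, 0, 0], -1],
    [[0, 0, 0], [0, 0, 0], -1],
    [[0, 0, 0], [0, 0, 0], -1],
    [[0, 0, 0], [0, 0, 0], -1]
  ]
}}

```text
time_s: 4.2
ee_pos: [0.5755, 0.0502, 0.0848]
eef_rot: [-3.081, -0.294, -0.089]
force: [-0.1, 0.8, 0.7]
grip_width: 0.0302
grip_force: 12.0
```

Call:
{"op": "send_rows", "data": {
  "motion": [
    [[0, 0, -0.6], [0, 0, 0], -1],
    [[0, 0, -0.9], [0, 0, 0], -1],
    [[0, 0, -0.9], [0, 0, 0], -1],
    [[-0.1, -0.9, 0], [0, 0, 0], -1],
    [[-0.1, -0.9, 0.3], [0, 0, 0], -1],
    [[-0.1, -0.9, 0.3], [0, 0, 0], -1],
    [[-0.1, -0.9, 0.3], [0, 0, 0], -1],
    [[-0.1, -0.9, 0.3], [0, 0, 0], -1],
    [[-0.1, -0.9, 0.2], [0, 0, 0], -1],
    [[-0.1, -0.7, 0.1], [0, 0, 0], -1],
    [[0, 0, 0], [0, 0, 0], -1]
  ]
}}

```text
time_s: 5.3
ee_pos: [0.5601, 0.2351, 0.1143]
eef_rot: [-3.082, -0.293, -0.087]
force: [-0.2, -0.5, -0.0]
grip_width: 0.03
grip_force: 12.0
```

```bash
python3 - <<'E'
from plan import *
p,R=now();print(p,get_obs()["grip_width"])
path((np.array([.557,.234,.075]),R))
E
```

```text
[0.56  0.235 0.114] 0.02998746434935848
[0.557 0.234 0.075] turn [0. 0. 0.] shift [-0.474  0.118  1.221] rows 0 2
```

Call:
{"op": "send_rows", "data": {
  "motion": [
    [[-0.24, 0.06, 0.6], [0, 0, 0], -1],
    [[-0.24, 0.06, 0.6], [0, 0, 0], -1],
    [[0, 0, 0], [0, 0, 0], 0],
    [[0, 0, 0], [0, 0, 0], 0],
    [[0, 0, 0], [0, 0, 0], 0.2],
    [[0, 0, 0], [0, 0, 0], 0.2],
    [[0, 0, -1], [0, 0, 0], 0.5],
    [[0, 0, -1], [0, 0, 0], 1],
    [[0, 0, -1], [0, 0, 0], 1],
    [[0, 0, -1], [0, 0, 0], 1]
  ]
}}

```text
time_s: 6.3
ee_pos: [0.5216, 0.2279, 0.1928]
eef_rot: [-3.081, -0.295, -0.089]
force: [0.6, -0.1, 0.5]
grip_width: 0.0846
grip_force: 0.0
```

```bash
python3 - <<'E'
from plan import *
from h import *
p,R=now();print(p)
W=None
for n in("top","side"):
    c=camera(n)
    W=cloud(c)
    for m,s,ce in blobs(c,"wood",30):
        q=W[m&(c["depth"]>0)]
        if len(q)>20:print(n,ce,np.percentile(q,3,0),np.percentile(q,97,0))
    pickle.dump(c,open(n+"1.pkl","wb"))
# gauge: grasp at gauge frame x=0; axis yaw .165
g=np.array([.4917,-.2425,0]);yaw=.165;r=Ro.from_euler("z",yaw).apply
path(desk([.5,.1,.2],yaw),desk(g+[0,0,.14],yaw),desk(g+[0,0,.012],yaw))
E
```

```text
[0.522 0.228 0.193]
top [145.411 200.481] [0.535 0.213 0.021] [0.581 0.243 0.037]
top [455.965 374.021] [ 0.137 -0.57  -0.003] [ 0.184 -0.27   0.003]
side [47.373 43.714] [-0.379  1.279 -0.09 ] [-0.154  1.342  0.13 ]
side [89.647 17.59 ] [-0.084  1.332  0.003] [-0.042  1.35   0.153]
side [104.377   7.246] [-0.008  1.341  0.07 ] [0.003 1.571 0.149]
side [240.021 178.75 ] [0.494 0.003 0.053] [0.505 0.067 0.062]
[0.5 0.1 0.2] turn [-0.205 -2.554 -2.028] shift [-1.453  4.102 -0.14 ] rows 3 5
[ 0.492 -0.242  0.14 ] turn [0. 0. 0.] shift [-2.148 11.216  2.   ] rows 0 12
[ 0.492 -0.242  0.012] turn [0. 0. 0.] shift [0.    0.    4.267] rows 0 5
```

Call:
{"op": "send_rows", "data": {
  "motion": [
    [[0, 0, 0], [-0.068, -0.85, -0.676], 1],
    [[0, 0, 0], [-0.068, -0.85, -0.676], 1],
    [[0, 0, 0], [-0.068, -0.85, -0.676], 1],
    [[-0.24, 0.957, 0], [0, 0, 0], 0.6],
    [[-0.24, 0.957, 0], [0, 0, 0], 0.6],
    [[-0.24, 0.957, 0], [0, 0, 0], 0.6],
    [[-0.24, 0.957, 0], [0, 0, 0], 0.6],
    [[-0.24, 0.957, 0], [0, 0, 0], 0.6],
    [[-0.24, 0.957, 0], [0, 0, 0], 0.6],
    [[-0.24, 0.957, 0], [0, 0, 0], 0.6],
    [[-0.24, 0.957, 0], [0, 0, 0], 0.6],
    [[-0.24, 0.957, 0], [0, 0, 0], 0.6]
  ]
}}

```text
time_s: 7.6
ee_pos: [0.5002, -0.0388, 0.1915]
eef_rot: [3.14, 0.006, 0.165]
force: [0.7, -0.8, -0.5]
grip_width: 0.075
grip_force: 0.0
```

Call:
{"op": "send_rows", "data": {
  "motion": [
    [[-0.24, 0.957, 0.2], [0, 0, 0], 0.6],
    [[-0.24, 0.957, 0.2], [0, 0, 0], 0.6],
    [[-0.24, 0.957, 0.2], [0, 0, 0], 0.6],
    [[-0.24, 0.957, 0.2], [0, 0, 0], 0.6],
    [[-0.24, 0.957, 0.3], [0, 0, 0], 0.6],
    [[-0.24, 0.957, 0.3], [0, 0, 0], 0.6],
    [[-0.24, 0.957, 0.3], [0, 0, 0], 0.6],
    [[0, 0, 0], [0, 0, 0], 0.6],
    [[0, 0, 0], [0, 0, 0], 0.6]
  ]
}}

```text
time_s: 8.5
ee_pos: [0.4831, -0.2443, 0.141]
eef_rot: [3.141, 0.007, 0.164]
force: [-0.4, 0.8, 0.6]
grip_width: 0.0748
grip_force: 0.0
```

```bash
python3 - <<'E'
from plan import *
from h import *
p,R=now();print(p,get_obs()["grip_width"])
w=camera("wrist");W=fish(w);cv2.imwrite("pics/w2.png",w["pixels"][:,:,::-1])
for m,s,ce in blobs(w,"blue",300):
    q=W[m&(w["depth"]>0)]
    print(s,ce,np.percentile(q,2,0),np.percentile(q,98,0),cv2.minAreaRect((q[:,:2]*1000).astype(np.float32)))
g=np.array([.4917,-.2425,0]);yaw=.165
g=g+Ro.from_euler("z",yaw).apply([-.006,0,.014])
path(desk(g,yaw))
E
```

```text
[ 0.483 -0.244  0.141] 0.07475693440603698
[ 235  128   38  121 4435] [253.872 187.867] [ 0.441 -0.262  0.03 ] [ 0.545 -0.219  0.063] ((492.6739501953125, -240.79820251464844), (110.76705932617188, 36.50334930419922), 9.32891845703125)
[ 325  151   58   83 2468] [353.809 192.156] [ 0.466 -0.369  0.004] [ 0.539 -0.327  0.045] ((500.3822937011719, -357.677734375), (42.50802993774414, 79.99710083007812), 72.06102752685547)
[ 0.486 -0.243  0.014] turn [ 0.011  0.053 -0.004] shift [0.08  0.003 4.245] rows 1 5
```

View pics/w2.png

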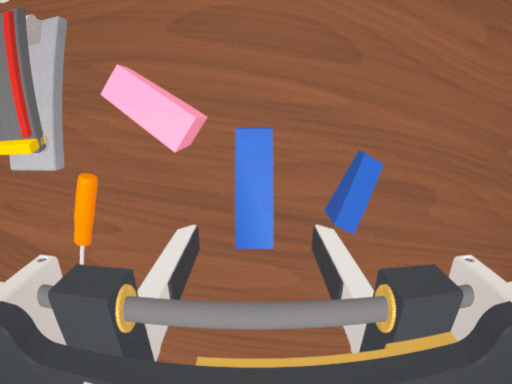

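The wrist view shows the meant gauge at (254,188), straight between the open fingers, and measures 111 x 36.5 mm. I go down and grip.

Call:
{"op": "send_rows", "data": {
  "motion": [
    [[0.09, -0.03, 0.8], [0.01, 0.05, 0], 0.6],
    [[0, 0, 0.9], [0, 0, 0], 0.6],
    [[0, 0, 0.9], [0, 0, 0], 0.6],
    [[0, 0, 0.9], [0, 0, 0], 0.6],
    [[0, 0, 0.72], [0, 0, 0], 0.6],
    [[0, 0, 0], [0, 0, 0], 0],
    [[0, 0, 0], [0, 0, 0], -1],
    [[0, 0, 0], [0, 0, 0], -1],
    [[0, 0, 0], [0, 0, 0], -1],
    [[0, 0, 0], [0, 0, 0], -1],
    [[0, 0, 0], [0, 0, 0], -1],
    [[0, 0, 0], [0, 0, 0], -1]
  ],
  "squeeze": 35
}}

```text
time_s: 9.75
ee_pos: [0.486, -0.2431, 0.0154]
eef_rot: [3.141, -0.0, 0.165]
force: [-0.9, 1.2, 7.3]
grip_width: 0.0359
grip_force: 35.0
```

```bash
python3 - <<'E'
from plan import *
o=get_obs();p,R=now();print(p,o["eef_rot"],o["grip_width"],o["grip_force"],o["force"])
T=plate([-.006+.004,.003,.10])
path((p+[0,0,.18],R),T,plate([-.002,.003,.026]))
E
```

```text
[ 0.486 -0.243  0.015] [ 3.141 -0.     0.165] 0.035911008165264165 34.998250007629395 [-0.871  1.205  7.284]
[ 0.486 -0.243  0.195] turn [0. 0. 0.] shift [ 0.002  0.005 -6.   ] rows 0 6
[0.528 0.043 0.161] turn [-0.051  2.497  0.379] shift [ 2.067 -9.307  1.841] rows 3 10
[0.55  0.046 0.09 ] turn [0. 0. 0.] shift [-0.    -0.     2.467] rows 0 3
```

Call:
{"op": "send_rows", "data": {
  "motion": [
    [[0, 0, -0.4], [0, 0, 0], -1],
    [[0, 0, -0.8], [0, 0, 0], -1],
    [[0, 0, -1], [0, 0, 0], -1],
    [[0, 0, -1], [0, 0, 0], -1],
    [[0, 0, -1], [0, 0, 0], -1],
    [[0, 0, -1], [0, 0, 0], -1],
    [[0, 0, -0.8], [0, 0, 0], -1],
    [[0, 0, 0], [-0.013, 0.62, 0.095], -1],
    [[0, 0, 0], [-0.013, 0.62, 0.095], -1],
    [[0, 0, 0], [-0.013, 0.62, 0.095], -1],
    [[0, 0, 0], [-0.013, 0.62, 0.095], -1],
    [[0, 0, 0], [0, 0, 0], -1]
  ]
}}

```text
time_s: 10.95
ee_pos: [0.4844, -0.2429, 0.1948]
eef_rot: [-3.141, -0.297, 0.117]
force: [-0.2, 0.3, -3.9]
grip_width: 0.0361
grip_force: 35.0
```

Call:
{"op": "send_rows", "data": {
  "motion": [
    [[0.2, -0.7, 0], [0, 0, 0], -1],
    [[0.2, -0.9, 0.1], [0, 0, 0], -1],
    [[0.2, -0.9, 0.1], [0, 0, 0], -1],
    [[0.2, -0.9, 0.1], [0, 0, 0], -1],
    [[0.2, -0.9, 0.1], [0, 0, 0], -1],
    [[0.2, -0.9, 0.2], [0, 0, 0], -1],
    [[0.2, -0.9, 0.2], [0, 0, 0], -1],
    [[0.2, -0.9, 0.2], [0, 0, 0], -1],
    [[0.2, -0.9, 0.3], [0, 0, 0], -1],
    [[0.2, -0.9, 0.3], [0, 0, 0], -1],
    [[0, -0.4, 0], [0, 0, 0], -1],
    [[0, 0, 0], [0, 0, 0], -1]
  ]
}}

```text
time_s: 12.15
ee_pos: [0.5237, 0.0411, 0.1665]
eef_rot: [3.141, -0.295, 0.122]
force: [0.2, -0.4, -3.2]
grip_width: 0.0359
grip_force: 35.0
```

```bash
cat > look.py <<'E'
from plan import *
from h import *
import sys
o=get_obs();print(o["time_s"],o["grip_width"],o["grip_force"],"force plate",P.T@o["force"],"mom",o["moment"]);inplate()
cams={"w":"wrist","t":"top","s":"side"}
for k in sys.argv[1]:
    c=camera(cams[k]);W=fish(c) if k=="w" else cloud(c)
    for m,s,ce in blobs(c,"blue",200):
        l=1000*(W[m&(c["depth"]>0)]-O)@P
        if abs(np.median(l[:,1]))>60: continue
        t=(l[:,2]-(47-.309*l[:,0]))
        print(k,s[4],ce,"lo",np.percentile(l,2,0),"hi",np.percentile(l,98,0),"rect",cv2.minAreaRect(l[:,:2].astype(np.float32)),"top excess",np.median(t))
    cv2.imwrite(f"pics/{k}_{int(o['time_s']*100)}.png",c["pixels"][:,:,::-1])
E
python3 look.py wt; python3 -c "
from plan import *
path(plate([-.002,.003,.035]))"
```

```text
12.15 0.03590752233452458 34.99518111348152 force plate [-0.802 -0.378 -3.078] mom [-0.01   0.362 -0.006]
plate-frame tcp mm [ -4.487   1.49  106.498] Rerr [0.    0.005 0.002]
w 10413 [255.046 220.967] lo [-24.371 -14.877 117.205] hi [ 57.471  19.348 146.727] rect ((-42.79133605957031, -4.5157318115234375), (204.99464416503906, 44.151763916015625), 6.437002182006836) top excess 91.86980640498771
w 875 [255.139 336.157] lo [-51.954 -14.818 152.109] hi [-42.585  18.997 155.991] rect ((-17.451486587524414, 1.062856674194336), (35.7206916809082, 70.81681060791016), 88.57026672363281) top excess 92.29467433475608
t 626 [223.875 193.458] lo [  5.416 -17.106  95.967] hi [ 55.965  17.251 137.533] rect ((18.201316833496094, 5.035310745239258), (45.789066314697266, 76.2550277709961), 89.73945617675781) top excess 91.4606282078667
[0.547 0.045 0.099] turn [0.003 0.031 0.007] shift [ 0.078 -0.103  2.39 ] rows 1 3
```

Call:
{"op": "send_rows", "data": {
  "motion": [
    [[0.08, -0.05, 0.5], [0, 0.03, 0], -1],
    [[0, 0, 0.7], [0, 0, 0], -1],
    [[0, 0, 0.7], [0, 0, 0], -1],
    [[0, 0, 0.5], [0, 0, 0], -1],
    [[0, 0, 0.3], [0, 0, 0], -1],
    [[0, 0, 0], [0, 0, 0], -1],
    [[0, 0, 0], [0, 0, 0], -1]
  ]
}}

```text
time_s: 12.95
ee_pos: [0.55, 0.0439, 0.0904]
eef_rot: [-3.142, -0.301, 0.118]
force: [-0.8, 0.1, -3.8]
grip_width: 0.0355
grip_force: 35.0
```

```bash
python3 look.py wts
```

```text
12.95 0.035543992949405356 34.994960725307465 force plate [-1.901  0.239 -3.405] mom [-0.034  0.288 -0.077]
plate-frame tcp mm [-1.722  1.096 26.025] Rerr [-0.    -0.001 -0.001]
w 10345 [254.877 221.136] lo [-21.799 -15.179  36.866] hi [60.215 18.889 66.197] rect ((4.502475738525391, 2.98016357421875), (41.221099853515625, 114.25952911376953), 85.72148132324219) top excess 12.339005709314211
w 881 [255.143 336.204] lo [-49.43  -15.259  71.379] hi [-40.142  18.833  75.198] rect ((-15.063186645507812, 1.3387393951416016), (35.74925994873047, 70.27787780761719), 89.46244049072266) top excess 12.409863049876307
t 481 [224.106 184.031] lo [ 10.373 -15.84   17.43 ] hi [58.7   17.621 56.734] rect ((33.996360778808594, 2.657651901245117), (38.256317138671875, 49.75747299194336), 89.77670288085938) top excess 12.106959672444802
s 684 [262.449 161.053] lo [-46.309 -20.069  15.635] hi [55.716 10.493 71.508] rect ((4.824329376220703, -3.4375362396240234), (105.46005249023438, 36.57313537597656), 0.5631900429725647) top excess -1.7564673964761042
```

Call:
{"op": "send_rows", "data": {
  "motion": [
    [[0, -0.07, 0], [0, 0, 0], -1],
    [[0, 0, 0.06], [0, 0, 0], -1],
    [[0, 0, 0.06], [0, 0, 0], -1],
    [[0, 0, 0.06], [0, 0, 0], -1],
    [[0, 0, 0.06], [0, 0, 0], -1],
    [[0, 0, 0.05], [0, 0, 0], -1],
    [[0, 0, 0], [0, 0, 0], -1]
  ]
}}

```text
time_s: 13.8
ee_pos: [0.5521, 0.0466, 0.0812]
eef_rot: [-3.141, -0.3, 0.119]
force: [0.4, -0.0, -4.0]
grip_width: 0.0353
grip_force: 35.0
```

Call:
{"op": "send_rows", "data": {
  "motion": [
    [[0, 0, 0.02], [0, 0, 0], -1],
    [[0, 0, 0.02], [0, 0, 0], -1],
    [[0, 0, 0], [0, 0, 0], -1]
  ]
}}

```text
time_s: 14.1
ee_pos: [0.5525, 0.0467, 0.0803]
eef_rot: [-3.141, -0.301, 0.119]
force: [0.4, 0.8, -4.5]
grip_width: 0.0358
grip_force: 35.0
```

```bash
python3 look.py t
```

```text
14.1 0.03578537793611865 34.99496877193451 force plate [-0.813  0.703 -4.417] mom [0.019 0.315 0.01 ]
plate-frame tcp mm [-2.069  3.593 15.56 ] Rerr [ 0.    -0.001 -0.   ]
t 477 [223.31  183.457] lo [ 10.025 -14.223   5.778] hi [58.161 20.057 46.23 ] rect ((32.17867660522461, 4.389143943786621), (38.7455940246582, 52.58158874511719), 89.49105834960938) top excess 1.3048008981563157
```

Still clear of the face. I descend in 0.6 mm steps until contact.

Call:
{"op": "send_rows", "data": {
  "motion": [
    [[0, 0, 0.02], [0, 0, 0], -1],
    [[0, 0, 0.02], [0, 0, 0], -1],
    [[0, 0, 0], [0, 0, 0], -1]
  ]
}}

```text
time_s: 14.45
ee_pos: [0.5527, 0.0467, 0.0799]
eef_rot: [-3.141, -0.301, 0.119]
force: [-10.3, -0.1, 7.8]
grip_width: 0.0357
grip_force: 35.0
```

Call:
{"op": "send_rows", "data": {
  "motion": [
    [[0, 0, 0.02], [0, 0, 0], -1],
    [[0, 0, 0], [0, 0, 0], -1]
  ]
}}

```text
time_s: 14.65
ee_pos: [0.5527, 0.0467, 0.0798]
eef_rot: [-3.141, -0.301, 0.119]
force: [-16.8, -0.6, 18.1]
grip_width: 0.0364
grip_force: 35.0
```

```bash
python3 look.py t
```

```text
14.65 0.036412323800592124 34.99730050563812 force plate [-10.602   1.407  22.241] mom [-0.355  2.148 -0.023]
plate-frame tcp mm [-1.943  3.593 15.045] Rerr [ 0.    -0.001  0.   ]
t 476 [223.279 183.307] lo [  9.962 -14.312   3.31 ] hi [58.197 20.036 45.473] rect ((32.278350830078125, 4.054751396179199), (38.97283935546875, 52.51023864746094), 89.196044921875) top excess 0.9020325934119562
```

Call:
{"op": "send_rows", "data": {
  "motion": [
    [[0, 0, -0.025], [0, 0, 0], -1],
    [[-0.03, 0.03, 0], [0, 0, 0], -1],
    [[-0.03, 0.03, 0], [0, 0, 0], -1],
    [[-0.02, 0.02, 0], [0, 0, 0], -1],
    [[0, 0, 0], [0, 0, 0], -1]
  ]
}}

```text
time_s: 15.2
ee_pos: [0.5516, 0.0442, 0.0795]
eef_rot: [-3.141, -0.303, 0.119]
force: [-0.2, 2.4, 7.3]
grip_width: 0.036
grip_force: 35.0
```

```bash
python3 look.py t
```

```text
15.2 0.036016807071719226 34.99483332037926 force plate [2.268 2.382 6.914] mom [0.497 0.084 0.074]
plate-frame tcp mm [-3.375  1.204 15.137] Rerr [ 0.    -0.003 -0.   ]
t 465 [224.267 183.97 ] lo [  8.387 -15.538   5.396] hi [56.832 17.576 45.781] rect ((32.1399040222168, 2.3670692443847656), (37.22771453857422, 50.100399017333984), 89.51009368896484) top excess 0.45361225581333997
```

Call:
{"op": "send_rows", "data": {
  "motion": [
    [[-0.03, 0.02, 0], [0, 0, 0], -1],
    [[-0.03, 0.02, 0], [0, 0, 0], -1],
    [[0, 0, 0], [0, 0, 0], -1]
  ]
}}

```text
time_s: 15.55
ee_pos: [0.5507, 0.0433, 0.0793]
eef_rot: [-3.141, -0.305, 0.118]
force: [4.2, 8.4, 4.3]
grip_width: 0.0361
grip_force: 35.0
```

```bash
python3 look.py ""
```

```text
15.55 0.036149806751178876 35.00053256750107 force plate [6.247 7.868 2.538] mom [ 1.669 -0.681  0.313]
plate-frame tcp mm [-4.427  0.467 15.293] Rerr [ 0.001 -0.005 -0.001]
```

Call:
{"op": "send_rows", "data": {
  "motion": [
    [[-0.02, 0.01, 0], [0, 0, 0], -1],
    [[-0.01, 0.01, 0], [0, 0, 0], -1],
    [[0, 0, 0], [0, 0, 0], -1]
  ]
}}

```text
time_s: 15.85
ee_pos: [0.5503, 0.0432, 0.0794]
eef_rot: [-3.14, -0.306, 0.118]
force: [5.6, 14.0, 4.0]
grip_width: 0.036
grip_force: 35.0
```

```bash
python3 look.py t
```

```text
15.85 0.035999980744787725 35.00899761915207 force plate [ 8.048 13.266  1.734] mom [ 2.775 -1.224  0.482]
plate-frame tcp mm [-4.798  0.381 15.428] Rerr [ 0.001 -0.006 -0.001]
t 464 [224.774 184.754] lo [  6.364 -15.925   9.513] hi [55.537 16.624 46.244] rect ((30.64204216003418, 1.4134654998779297), (51.09480667114258, 36.60918045043945), 1.9739676713943481) top excess 0.43229315318962236
```

Call:
{"op": "send_rows", "data": {
  "motion": [
    [[-0.02, -0.005, 0], [0, 0, 0], -1],
    [[-0.01, 0, 0], [0, 0, 0], -1],
    [[0, 0, 0], [0, 0, 0], -1]
  ]
}}

```text
time_s: 16.2
ee_pos: [0.5493, 0.0431, 0.079]
eef_rot: [-3.14, -0.306, 0.118]
force: [5.1, 13.0, 3.9]
grip_width: 0.036
grip_force: 35.0
```

```bash
python3 look.py "wt"
```

```text
16.2 0.035979700972769736 35.0056117773056 force plate [ 7.447 12.29   1.797] mom [ 2.484 -0.94   0.497]
plate-frame tcp mm [-5.916  0.409 15.378] Rerr [ 0.001 -0.006 -0.001]
w 10380 [254.925 221.111] lo [-26.256 -15.96   27.145] hi [56.068 18.148 55.434] rect ((1.2198371887207031, 2.1611461639404297), (40.564788818359375, 112.23230743408203), 86.24118041992188) top excess 0.4937942198149514
w 875 [254.947 336.192] lo [-53.853 -15.776  60.487] hi [-44.66   18.109  64.316] rect ((-19.546340942382812, 1.1497764587402344), (70.0810546875, 35.18324661254883), 0.0258160512894392) top excess 0.139996201988545
t 464 [224.808 185.349] lo [  5.216 -15.775   5.781] hi [54.432 16.68  46.62 ] rect ((28.360881805419922, 1.671478271484375), (52.684608459472656, 37.49120330810547), 0.45035630464553833) top excess 0.012597718434047778
```

Call:
{"op": "send_rows", "data": {
  "motion": [
    [[-0.015, 0, 0], [0, 0, 0], -1],
    [[-0.015, 0, 0], [0, 0, 0], -1],
    [[0, 0, 0], [0, 0, 0], -1]
  ]
}}

```text
time_s: 16.6
ee_pos: [0.5486, 0.043, 0.0788]
eef_rot: [-3.14, -0.306, 0.118]
force: [7.2, 12.1, 3.5]
grip_width: 0.036
grip_force: 35.0
```

```bash
python3 look.py ""
```

```text
16.6 0.03598234172849102 35.00809505581856 force plate [ 9.268 11.139  0.823] mom [ 2.548 -1.22   0.45 ]
plate-frame tcp mm [-6.596  0.376 15.397] Rerr [ 0.001 -0.006 -0.001]
```

Call:
{"op": "send_rows", "data": {
  "motion": [
    [[-0.015, 0, 0], [0, 0, 0], -1],
    [[-0.015, 0, 0], [0, 0, 0], -1],
    [[0, 0, 0], [0, 0, 0], -1]
  ]
}}

```text
time_s: 16.9
ee_pos: [0.5484, 0.043, 0.0789]
eef_rot: [-3.14, -0.308, 0.118]
force: [11.2, 13.9, 1.4]
grip_width: 0.0356
grip_force: 35.0
```

```bash
python3 look.py ""
```

```text
16.9 0.035590153922708874 35.01346975564957 force plate [12.584 12.432 -2.432] mom [ 2.759 -2.072  0.472]
plate-frame tcp mm [-6.73   0.362 15.549] Rerr [ 0.001 -0.008 -0.001]
```

Call:
{"op": "send_rows", "data": {
  "motion": [
    [[-0.02, 0, 0.02], [0, 0, 0], -1],
    [[0, 0, 0], [0, 0, 0], -1],
    [[0, 0, 0], [0, 0, 0], -1],
    [[0, 0, 0], [0, 0, 0], -1],
    [[0, 0, 0], [0, 0, 0], -1],
    [[0, 0, 0], [0, 0, 0], -1],
    [[0, 0, 0], [0, 0, 0], -1]
  ]
}}

```text
time_s: 17.6
ee_pos: [0.5485, 0.0429, 0.0789]
eef_rot: [-3.14, -0.309, 0.118]
force: [9.3, 13.5, 9.2]
grip_width: 0.0361
grip_force: 35.0
```

```bash
python3 look.py "wts"
```

```text
17.6 0.03614253116979111 35.01358710229397 force plate [13.087 12.304  5.586] mom [ 2.849 -1.887  0.464]
plate-frame tcp mm [-6.682  0.352 15.516] Rerr [ 0.001 -0.009 -0.001]
w 10394 [254.974 221.022] lo [-27.086 -16.038  27.808] hi [55.265 18.106 55.509] rect ((1.6498069763183594, 1.9199333190917969), (40.6895637512207, 109.8850326538086), 86.24195098876953) top excess 0.42576885430140976
w 874 [255.  336.2] lo [-54.923 -15.828  60.556] hi [-45.389  18.075  64.186] rect ((-20.858993530273438, 1.4484920501708984), (69.06180572509766, 35.431644439697266), 0.4389210045337677) top excess -0.16638247697606445
t 472 [224.985 185.943] lo [  3.811 -16.123   7.339] hi [53.639 16.606 46.608] rect ((27.50450325012207, 1.6016407012939453), (37.655357360839844, 52.66459274291992), 89.9746322631836) top excess 0.21137692952083142
s 294 [273.473 159.466] lo [  7.774 -21.08   13.86 ] hi [51.141 11.615 43.181] rect ((29.566490173339844, -4.009876251220703), (46.20325469970703, 34.91812515258789), 1.289906620979309) top excess -2.4337841323673395
s 225 [246.604 169.276] lo [-51.04  -21.792  14.067] hi [-21.852   6.268  61.252] rect ((-43.543312072753906, -10.021377563476562), (24.845176696777344, 44.488548278808594), 41.47955322265625) top excess -18.19038124294495
```

Call:
{"op": "send_rows", "data": {
  "motion": [
    [[0.01, -0.01, 0], [0, 0, 0], -1],
    [[0, 0, 0], [0, 0, 0], -0.2],
    [[0, 0, 0], [0, 0, 0], 0],
    [[0, 0, 0], [0, 0, 0], 0.2],
    [[0, 0, 0], [0, 0, 0], 0.2],
    [[0, 0, 0], [0, 0, 0], 0.2],
    [[0, 0, 0], [0, 0, 0], 0.2],
    [[0, 0, 0], [0, 0, 0], 0.2]
  ]
}}

```text
time_s: 18.55
ee_pos: [0.5457, 0.0421, 0.0763]
eef_rot: [-3.141, -0.301, 0.119]
force: [-0.2, -0.1, 0.1]
grip_width: 0.0563
grip_force: 0.0
```

```bash
python3 look.py "wts"
```

```text
18.55 0.056327757080561876 0.0 force plate [-0.16  -0.094  0.206] mom [-0.029  0.151  0.01 ]
plate-frame tcp mm [-10.215  -0.184  13.89 ] Rerr [ 0.    -0.001 -0.   ]
w 10847 [253.709 218.054] lo [-28.88  -15.76   29.383] hi [55.494 18.327 55.95 ] rect ((12.262187957763672, 1.291290283203125), (35.7098388671875, 87.0413818359375), 89.89411163330078) top excess -0.0823799417447102
w 706 [253.582 334.718] lo [-54.35  -15.509  60.988] hi [-47.025  18.533  64.346] rect ((-64.58645629882812, 2.692995071411133), (35.36473846435547, 152.33038330078125), 84.80411529541016) top excess -0.033881454630087404
t 490 [225.051 186.406] lo [  1.557 -16.069   7.492] hi [53.666 16.532 46.83 ] rect ((27.145748138427734, 1.5414543151855469), (36.69816970825195, 53.922298431396484), 88.87511444091797) top excess -0.5929090831831019
s 304 [273.197 159.895] lo [  5.367 -20.683  13.419] hi [51.381 11.725 43.178] rect ((28.3631649017334, -3.6969757080078125), (36.25790023803711, 47.99091339111328), 89.56475830078125) top excess -3.3687316412137847
```

Call:
{"op": "send_rows", "data": {
  "motion": [
    [[0.1, 0, -0.3], [0, 0, 0], 0.3],
    [[0, 0, -0.6], [0, 0, 0], 0.4],
    [[0, 0, -0.9], [0, 0, 0], 0.4],
    [[0, 0, -0.9], [0, 0, 0], 0.4],
    [[0, 0, -0.6], [0, 0, 0], 0.4],
    [[0, 0, 0], [0, 0, 0], 0.4],
    [[0, 0, 0], [0, 0, 0], 0.4]
  ]
}}

```text
time_s: 19.4
ee_pos: [0.5195, 0.0389, 0.1719]
eef_rot: [-3.141, -0.301, 0.119]
force: [-0.1, 0.2, -0.4]
grip_width: 0.0659
grip_force: 0.0
```

```bash
python3 look.py "wt"; python3 - <<'E'
import cv2,glob
f=sorted(glob.glob("pics/w_*.png"),key=lambda s:int(s.split("_")[-1][:-4]))[-1]
i=cv2.imread(f);cv2.imwrite("pics/seat.png",cv2.resize(i[90:340,160:360],(480,600),interpolation=cv2.INTER_CUBIC))
E
```

```text
19.4 0.06594673887420407 0.0 force plate [-0.194  0.225 -0.402] mom [ 0.008  0.159 -0.011]
plate-frame tcp mm [ -7.149  -0.18  113.02 ] Rerr [ 0.    -0.001 -0.   ]
w 5402 [254.137 198.199] lo [-51.788 -15.673  29.9  ] hi [54.806 18.084 62.968] rect ((0.7706413269042969, 1.4854145050048828), (34.98973846435547, 110.17952728271484), 89.85649108886719) top excess -0.06159585793294298
t 686 [225.802 192.136] lo [-19.905 -16.05    8.836] hi [53.645 16.877 53.086] rect ((11.155158996582031, 1.9924392700195312), (38.04548645019531, 85.68267822265625), 89.78622436523438) top excess -0.5489291207326943
```

View pics/seat.png

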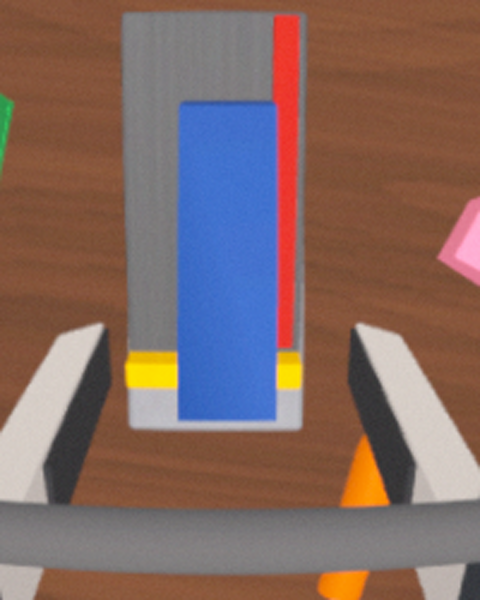

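The picture shows the gauge flat on the plate, its side against the red fence and its thick end at the yellow stop. During the push part of the 13 N downhill went into friction, so I grip once more and push harder downhill to make sure of both contacts.

Call:
{"op": "send_rows", "data": {
  "motion": [
    [[0.03, -0.02, 0.8], [0, 0, 0], 0.4],
    [[0, 0, 0.8], [0, 0, 0], 0.4],
    [[0, 0, 0.8], [0, 0, 0], 0.4],
    [[0, 0, 0.6], [0, 0, 0], 0.3],
    [[0, 0, 0.2], [0, 0, 0], 0.2],
    [[0, 0, 0], [0, 0, 0], -0.1],
    [[0, 0, 0], [0, 0, 0], -0.3],
    [[0, 0, 0], [0, 0, 0], -1],
    [[0, 0, 0], [0, 0, 0], -1],
    [[0, 0, 0], [0, 0, 0], -1],
    [[0, 0, 0], [0, 0, 0], -1]
  ],
  "squeeze": 35
}}

```text
time_s: 20.6
ee_pos: [0.5487, 0.0431, 0.0813]
eef_rot: [-3.141, -0.302, 0.119]
force: [-3.0, 1.0, 6.3]
grip_width: 0.0356
grip_force: 35.0
```

```bash
python3 look.py ""
```

```text
20.6 0.035593213600079235 34.99922275543213 force plate [-0.896  1.328  6.822] mom [0.066 0.423 0.027]
plate-frame tcp mm [-5.749  0.489 17.698] Rerr [ 0.    -0.002 -0.   ]
```

Call:
{"op": "send_rows", "data": {
  "motion": [
    [[-0.03, 0.01, 0], [0, 0, 0], -1],
    [[-0.03, 0.01, 0], [0, 0, 0], -1],
    [[-0.03, 0.005, 0], [0, 0, 0], -1],
    [[-0.03, 0, 0], [0, 0, 0], -1],
    [[-0.03, 0, 0], [0, 0, 0], -1],
    [[0, 0, 0], [0, 0, 0], -1]
  ]
}}

```text
time_s: 21.2
ee_pos: [0.5479, 0.0429, 0.0819]
eef_rot: [-3.141, -0.311, 0.118]
force: [19.7, 13.6, 1.2]
grip_width: 0.0355
grip_force: 35.0
```

```bash
python3 look.py ""
```

```text
21.2 0.03549680257222618 35.01152269542217 force plate [20.598 11.148 -5.165] mom [ 2.557 -3.607  0.493]
plate-frame tcp mm [-6.328  0.337 18.517] Rerr [ 0.001 -0.011 -0.001]
```

Call:
{"op": "send_rows", "data": {
  "motion": [
    [[0, 0, 0.03], [0, 0, 0], -1],
    [[0, 0, 0], [0, 0, 0], -1],
    [[0, 0, 0], [0, 0, 0], -1],
    [[0, 0, 0], [0, 0, 0], -1],
    [[0, 0, 0], [0, 0, 0], -1],
    [[0, 0, 0], [0, 0, 0], -1]
  ]
}}

```text
time_s: 21.8
ee_pos: [0.5482, 0.0429, 0.0816]
eef_rot: [-3.141, -0.311, 0.118]
force: [14.2, 12.1, 10.0]
grip_width: 0.036
grip_force: 35.0
```

```bash
python3 look.py ""
```

```text
21.8 0.03596472695073216 35.012194365262985 force plate [17.78  10.317  4.995] mom [ 2.565 -2.576  0.535]
plate-frame tcp mm [-6.12   0.349 18.198] Rerr [ 0.001 -0.011 -0.001]
```

Call:
{"op": "send_rows", "data": {
  "motion": [
    [[0.06, 0, 0], [0, 0, 0], -1],
    [[0.02, -0.01, 0], [0, 0, 0], -1],
    [[0, 0, 0], [0, 0, 0], -0.2],
    [[0, 0, 0], [0, 0, 0], 0],
    [[0, 0, 0], [0, 0, 0], 0.2],
    [[0, 0, 0], [0, 0, 0], 0.2],
    [[0, 0, 0], [0, 0, 0], 0.3],
    [[0, 0, -0.3], [0, 0, 0], 0.3],
    [[0, 0, -0.7], [0, 0, 0], 0.3],
    [[0, 0, -1], [0, 0, 0], 0.3],
    [[0, 0, -1], [0, 0, 0], 0.3],
    [[0, 0, 0], [0, 0, 0], 0.3]
  ]
}}

```text
time_s: 23.0
ee_pos: [0.5211, 0.0391, 0.1692]
eef_rot: [3.141, -0.307, 0.119]
force: [-0.0, 0.0, -0.8]
grip_width: 0.0611
grip_force: 0.0
```

```bash
python3 look.py "wts";python3 - <<'E'
import cv2,glob
f=sorted(glob.glob("pics/w_*.png"),key=lambda s:int(s.split("_")[-1][:-4]))[-1]
i=cv2.imread(f);cv2.imwrite("pics/seat2.png",cv2.resize(i[90:340,160:360],(480,600),interpolation=cv2.INTER_CUBIC))
E
```

```text
23.0 0.06110088903502073 0.0 force plate [-0.232  0.021 -0.716] mom [0.016 0.096 0.034]
plate-frame tcp mm [ -6.395  -0.214 109.939] Rerr [-0.001 -0.007 -0.   ]
w 5481 [254.033 200.465] lo [-51.906 -15.575  29.983] hi [54.43  18.432 63.093] rect ((0.7187461853027344, 1.5111026763916016), (34.88840103149414, 110.27490997314453), 89.86016082763672) top excess -0.044340494635982
t 677 [225.719 191.894] lo [-19.092 -15.795   7.236] hi [53.742 16.909 53.233] rect ((10.80373764038086, 1.5037651062011719), (37.64358139038086, 86.74140167236328), 88.68012237548828) top excess -0.5239161163384338
s 867 [259.185 162.863] lo [-49.472 -20.849  14.029] hi [49.538 12.88  60.027] rect ((0.19394302368164062, -2.6792640686035156), (39.48480224609375, 104.42938995361328), 89.93315887451172) top excess -4.52019741259307
```

View pics/seat2.png

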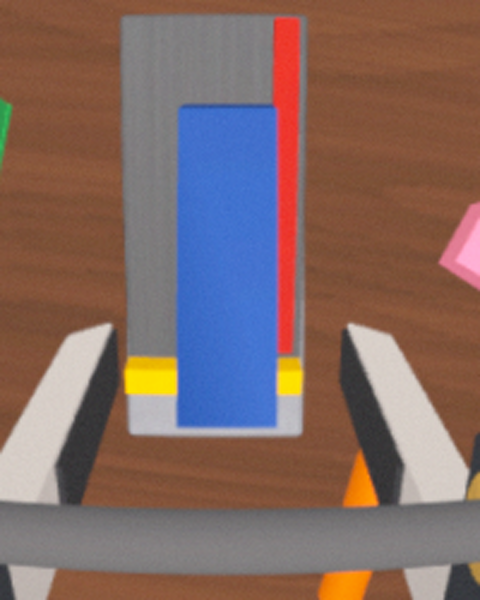

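The gauge lies square and flat: its right side is on the red fence at crop (277,250) and its thick end at the yellow stop at (227,375). It did not move after the second push, so I hand in.

```bash
python3 -c "
from station import *
print(hand_in())"
```

```text
the job is handed in; nothing more can be done
None
```

The packing wood is in the green tub and the blue taper gauge lies flat in the corner of the sine plate; I pushed it in with about 18 N against the stop and 10 N against the fence at the tool (not the 10 N asked for, and part is friction), and handed it in at 23 s without a verdict shown.

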